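Empty the ball dipper under the low splash guard

ROBOT

A 7-joint arm with a two-finger parallel gripper is mounted at the origin on a cart in front of the work surface, level with it; the furniture and walls round the work are solid. World frame = base frame: x ahead of the robot, y to its left, z up, the work surface at z = 0. Lengths are in m, angles in degrees, forces in N, time in s.
With the tool pointing down it reaches from about 0.4 to 0.9 m from the base axis. Payload 5.6 kg.
Tool frame: the origin (TCP) lies on the centre line of the jaws, within the pads' length; the fingertips stand 17 mm ahead of it and the grasp point (between the pads) lies 2 mm behind it; z points along the fingers, y is the direction in which the jaws open and shut (so a half turn about z gives the same grasp; the last joint's range is limited). The gripper opens to 92 mm and grips with 3 to 60 N. Pads are 20 mm wide; open, the fingers measure 128 mm over their backs; the gripper's body (75 mm by 189 mm) begins 69 mm behind the grasp point.
Start: joints at [-67.552, 26.786, -0.665, 91.828, 0.344, 61.387, -3.226], TCP at [0.274, 0.59, 0.232] pointing down, gripper open.
Joint ranges: [-144.91, 144.91], [-17.63, 115.5], [-89.93, 88.59], [15.96, 139.68], [-74.01, 254.01], [8.47, 105.57], [-167.45, 167.45]. Speed limits (degrees/s): [147.25, 147.25, 180, 180, 180, 180, 180].

INTERFACE

Orientations are given as [roll, pitch, yaw] about the fixed x, y, z axes, in that order (R = Rz(yaw) Ry(pitch) Rx(roll)).
In Python, from plant import arm gives the robot as it stands.
- The arm moves only by the shell command python3 -m inch 'ROWS' [OPENING] [FORCE]. ROWS is JSON, a list of rows, each an object with "delta_pos": the shift along the tool's x, y, z in m, a list of three; "delta_rot": the turn, a rotation vector about the tool's x, y, z in rad, a list of three. In form: [{"delta_pos": [x, y, z], "delta_rot": [ax, ay, az]}, ...]. A call has 1 to 12 rows; each row shifts and turns the commanded pose from where the row before left it, along the tool's axes as they then stand; what a row does not reach is not made up. A row lasts 1/8 s, in which the tool goes at most 62.5 mm and 10.7 degrees, less where a joint would pass 70% of its speed; a pose out of reach is approached as far as the arm can. A call is refused whole if a number of a shift passes 0.0625 or a number of a turn 0.188, either way. A call with a gripper value outside its range is refused whole. OPENING is the opening in per cent of the stroke, from 0 (shut) to 100 (fully open), set as the call begins (- or left out, the last holds). The fingers move at their own pace and stop on an object; FORCE is the grip in N (left out, the last holds). Time passes only in rows, so rows that do not move let the fingers close. It gives the time, the measured TCP pose, the force and the opening at its end, in the units of the state.
- arm.observe(): the state, without advancing time (a new reading comes with each control period).
- arm.capture(name): name is "scene" or "top"; returns a dict with "image" (384x512x3 uint8, red, green, blue), "range_z" (384x512 float32, m along the optical axis (not along the pixel's ray), 0 where there is no reading), "fx", "fy", "cx", "cy" (pixels), "pose" (4x4, takes a point from camera to world coordinates). Camera axes: x right, y down, z forward; pixel columns grow to the right and rows downward; lengths in m; the calibration is good to about 2 mm. A picture is of the moment at which its call begins.
- arm.sign_off(): hands the job in, once; it reports no verdict.
The state is a dict: "time": time; "joints": joint angles; "joint_vel": joint speeds; "effort": joint torques, N m; "ee_pos": TCP position; "ee_rot": TCP orientation; "contact_force": force on the tool from outside, world axes, zero at the start; "wrist_torque": the same for the moment, N m; "width": opening from 0.0 (shut) to 1.0 (fully open).
Only numpy, scipy, OpenCV 4.12 (cv2) and the standard library are available. Lean on these libraries where they do the work, as an engineer would, in place of code of your own. Each camera call takes 0.05 s, during which the arm holds its last target. There are 200 camera calls.

TASK

Take the steel dipper by its bar handle, reach its cup in under the low clear ceiling of the splash guard and tip all three orange bath balls out into the blue tray, without bumping the guard. Then stand the empty dipper upright in the middle of the round black mat and let go.

Things in the scene. Friction and masses are not known exactly. Their poses are not given: they have to be found in the camera images.
- dipper: Steel dipper, loose, about 110 g: open conical cup 130 mm tall, 112 mm across the rim, 60 mm at the bottom, 4 mm wall, on a round foot 84 mm across, with one straight bar handle. Origin: centre of the foot's underside; z up along the cup; handle towards -x. Starts standing on the desk, balls inside. The cup wall leans out 11 degrees: balls begin to roll out at about 80 degrees of tilt, all are out by 95.
- dipper_grip (a point): Good place to grip: point on the axis of the handle, 150 mm from the cup's axis. The handle is a black round bar 22 mm thick, level, its axis 85 mm above the foot's underside, from 68 to 203 mm from the cup's axis. Axes as the dipper's. When turned about the handle's axis, the cup and foot stay within 73 mm above and 95 mm below that axis up to 95 degrees of tilt.
- dipper_mouth (a point): centre of the cup's rim, 130 mm above the underside of the foot
- dipper_mid (a point): point on the cup's axis, 65 mm above the underside of the foot
- guard: Low splash guard, fixed: clear panels in an aluminium frame, 240 mm deep (x), 368 mm wide (y). Open at the front (-x, towards the robot); closed at sides, back and top. 340 mm clear width inside; underside of ceiling and front rail 245 mm above the desk, top at 257 mm. Origin: centre of its footprint, on the desk.
- guard_front (a point): middle of the lower front edge of the guard's ceiling, 245 mm above the desk; same axes as the guard
- tray: Blue open tray under the guard, fixed, parallel to the guard: 190 mm (x) by 250 mm (y) by 50 mm high, walls and floor 4 mm. Origin: centre of its underside, on the desk.
- mat: Round black rubber mat, fixed, 110 mm across, 4 mm thick. Origin: centre of its underside, on the desk.
- ball_1_center (a point): centre of orange hollow plastic ball 1, 40 mm across, 16 g, loose, in the dipper at the start
- ball_2_center (a point): centre of orange hollow plastic ball 2, 40 mm across, 16 g, loose, in the dipper at the start
- ball_3_center (a point): centre of orange hollow plastic ball 3, 40 mm across, 16 g, loose, in the dipper at the start
There are look-alikes about, which are no part of the job. What is shaped like the part that bears ball_3_center but yellow is not meant.

How it is judged (in metres and radians):
On the way, in this order (a step that is already met when the one before it is completed fails the run):
1. the cup is under the guard's ceiling (its axis at least 40 mm behind the front edge) with all three balls still in it (distance between each of ball_1_center, ball_2_center, ball_3_center and dipper_mid below 0.085 m and x of dipper in the frame of guard above -0.08 m and y of dipper in the frame of guard between -0.17 and 0.17 m and height (world z) of dipper_mid below 0.245 m), for 0.1 s.
2. all three balls lie in the tray (x of ball_1_center in the frame of tray between -0.095 and 0.095 m and y of ball_1_center in the frame of tray between -0.125 and 0.125 m and z of each of ball_1_center, ball_2_center, ball_3_center in the frame of tray below 0.05 m and x of ball_2_center in the frame of tray between -0.095 and 0.095 m and y of ball_2_center in the frame of tray between -0.125 and 0.125 m and x of ball_3_center in the frame of tray between -0.095 and 0.095 m and y of ball_3_center in the frame of tray between -0.125 and 0.125 m), for 0.2 s.
At the end, for the whole second after the job is handed in: All three balls lie at rest in the tray, and the empty dipper stands upright (within 6 degrees) and still on the mat, its foot's centre within 30 mm of the mat's centre (all of step 2 and linear speed of each of ball_1, ball_2, ball_3 below 0.08 m/s and horizontal distance between dipper and mat below 0.03 m and angle between dipper's own z axis and vertical below 0.1 rad and height (world z) of dipper below 0.012 m and linear speed of dipper below 0.03 m/s); the robot touches nothing.
It fails at once if the dipper or the robot bumps the guard (more than 4 N) (contact force between any of dipper, the fingers, the arm and guard above 4 N).
It also fails if it takes over 72 s, if anything falls off the work surface, if the arm or the gripper's body presses on something with over 40 N, if the wrist force passes 120 N, or if a joint passes its speed limit or range.

## Working session

There is one attempt and no reset: what is moved stays moved. The work goes in short steps, Python scripts to look and compute and a shell command to move; the robot and the scene stay as the last step left them, time stands still between calls to the robot, and variables do not carry over. Pictures are saved under pics/ and viewed, about 8 in all and at most 12, crops included, and the job is handed in when it is done.

```bash
mkdir -p pics; ls; python3 - <<'E'
from plant import arm
import cv2,numpy as np
print(arm.observe())
for n in("scene","top"):
    c=arm.capture(n); np.savez(f"pics/{n}0.npz",**c)
    cv2.imwrite(f"pics/{n}0.png",c["image"][:,:,::-1]); print(n,c["fx"],c["fy"],c["cx"],c["cy"],c["pose"].round(3).tolist())
E
```

```text
pics
{'time': 0.0, 'joints': array([-67.5507965 ,  26.83654628,  -0.66391322,  91.88237116,
         0.34242469,  61.38508905,  -3.22522436]), 'joint_vel': array([-0.09128112, -0.02922927, -0.05590558,  0.03448783, -0.02613435,
        0.06530487,  0.02276719]), 'effort': array([ 3.24644698e-04, -5.20574141e+01, -1.25599161e-02, -2.43759495e+01,
       -5.67788794e-02,  1.67397241e-02,  1.48054096e-04]), 'ee_pos': array([0.27363413, 0.58897605, 0.23062364]), 'ee_rot': array([-1.79898167e+02,  6.33054862e-03,  1.55082522e+02]), 'contact_force': array([0.32696664, 0.08794611, 0.36620566]), 'wrist_torque': array([ 0.08138964, -0.00861666,  0.00514428]), 'width': 0.9987049948202611}
scene 418.5417099862205 418.5417099862205 253.4271162619308 195.37702704622066 [[-0.509, -0.544, 0.667, -0.381], [-0.86, 0.301, -0.411, 0.651], [0.023, -0.783, -0.621, 1.03], [0.0, 0.0, 0.0, 1.0]]
top 478.6839890323761 478.6839890323761 261.10837308603396 196.65276785049454 [[-0.018, -0.989, 0.145, 0.386], [-1.0, 0.018, 0.004, 0.044], [-0.007, -0.145, -0.989, 1.369], [0.0, 0.0, 0.0, 1.0]]
```

View pics/scene0.png

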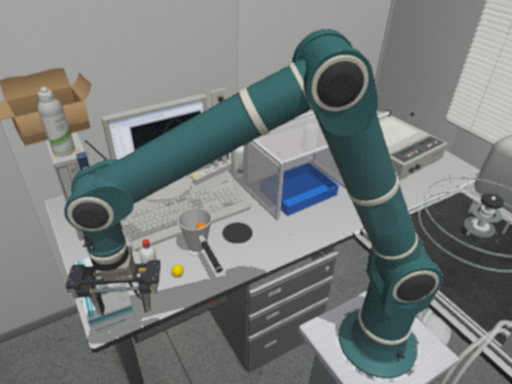

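View pics/top0.png

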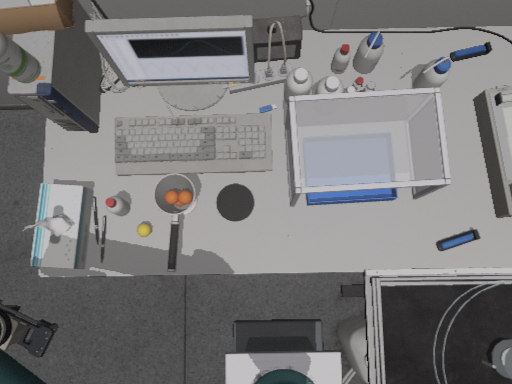

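Top view: the cup is at about (176,195) with its handle running down to (173,268). The mat is at (235,203), the guard's front rail runs from (292,188) to (440,185), and the tray is at about (349,170). The yellow decoy is at (144,230).

```bash
cat > h.py <<'E'
import numpy as np,cv2
def cloud(c):
    v,u=np.mgrid[0:384,0:512]; z=c["range_z"]
    p=np.stack([(u-c["cx"])/c["fx"]*z,(v-c["cy"])/c["fy"]*z,z],-1)
    w=p@c["pose"][:3,:3].T+c["pose"][:3,3]; w[z==0]=np.nan
    return w
def at(c,u,v,h):   # pixel ray onto plane z=h
    d=c["pose"][:3,:3]@np.array([(u-c["cx"])/c["fx"],(v-c["cy"])/c["fy"],1]); o=c["pose"][:3,3]
    return o+d*(h-o[2])/d[2]
E
python3 - <<'E'
from h import *
c=dict(np.load("pics/top0.npz")); w=cloud(c); im=c["image"].astype(int); R,G,B=im[...,0],im[...,1],im[...,2]
v,u=np.mgrid[0:384,0:512]
box=lambda a,b,x,y:(u>=a)&(u<b)&(v>=x)&(v<y)
np.set_printoptions(precision=4,suppress=True)
# mat
m=(im.max(2)<60)&box(205,268,175,230); (x,y),r=cv2.minEnclosingCircle(np.argwhere(m)[:,::-1].astype(np.float32))
print("mat",m.sum(),x,y,r,at(c,u[m].mean(),v[m].mean(),.004),at(c,x,y,.004),"r",r*1.36/478)
# handle
m=box(160,192,205,275)&(w[...,2]>.06)&(w[...,2]<.12)&(im.max(2)<90); P=w[m]; print("handle",m.sum(),np.nanmedian(P[:,2]),P.min(0),P.max(0))
l=cv2.fitLine(P[:,:2].astype(np.float32),cv2.DIST_HUBER,0,.01,.01).ravel(); print("line",l,np.degrees(np.arctan2(l[1],l[0])))
# rim
m=box(145,210,165,225)&(w[...,2]>.122)&(w[...,2]<.14); P=w[m]; (x,y),r=cv2.minEnclosingCircle(P[:,:2].astype(np.float32)); print("rim",m.sum(),x,y,r)
# balls
m=box(150,205,175,215)&(R>150)&(G<110)&(B<80); print("balls",m.sum(),np.nanmin(w[m],0),np.nanmax(w[m],0))
# guard
m=box(280,460,80,205)&(w[...,2]>.235)&(w[...,2]<.275); P=w[m]; print("guard",m.sum(),P.min(0),P.max(0)); rr=cv2.minAreaRect(P[:,:2].astype(np.float32)); print(rr, cv2.boxPoints(rr))
m=box(280,460,120,210)&(B>R+60)&(B>80); P=w[m&(w[...,2]<.07)]; print("tray",m.sum(),P.min(0),P.max(0)); rr=cv2.minAreaRect(P[:,:2].astype(np.float32)); print(rr)
E
```

```text
mat 3 230.8333282470703 187.8333282470703 2.173172950744629 [0.6126 0.1374 0.004 ] [0.614  0.1369 0.004 ] r 0.0061830862196918315
handle 418 0.09184965321016958 [0.3797 0.2712 0.061 ] [0.559  0.3176 0.1197]
line [0.9976 0.0696 0.4601 0.2886] 3.9918633
rim 246 0.5816099643707275 0.2783668339252472 0.05633397400379181
balls 146 [0.562  0.2412 0.0294] [0.5964 0.3127 0.096 ]
guard 15100 [ 0.5569 -0.3988  0.2353] [ 0.8118 -0.0228  0.2647]
((0.6850582361221313, -0.21142680943012238), (0.24208639562129974, 0.36959517002105713), 2.3542861938476562) [[ 0.5565 -0.0318]
 [ 0.5717 -0.401 ]
 [ 0.8136 -0.3911]
 [ 0.7984 -0.0218]]
tray 855 [ 0.5613 -0.3292 -0.005 ] [ 0.6051 -0.0798  0.0567]
((0.5827991962432861, -0.20419824123382568), (0.03550916165113449, 0.2488909512758255), 2.299624443054199)
```

```bash
python3 - <<'E'
from h import *
c=dict(np.load("pics/top0.npz")); w=cloud(c); im=c["image"].astype(int)
np.set_printoptions(precision=4,suppress=True,linewidth=150)
v,u=np.mgrid[0:384,0:512]
box=lambda a,b,x,y:(u>=a)&(u<b)&(v>=x)&(v<y)
print("matpix",im[203,205:268:4].tolist())
m=((im.max(2)<75)&box(205,268,175,230)).astype(np.uint8); n,L,S,C=cv2.connectedComponentsWithStats(m); i=1+S[1:,4].argmax(); print("mat",S[i],C[i],at(c,*C[i],.004))
for r in range(212,274,4):
    s=(u[r]>=160)&(u[r]<192)&(im[r].max(1)<75); q=u[r][s]
    if len(q): print(r,q.min(),q.max(),len(q),at(c,q.mean(),r,.09)[:2],np.nanmedian(w[r,q,2]))
# rim circle: radial profile by least squares
m=box(145,210,165,225)&(w[...,2]>.122)&(w[...,2]<.14); P=w[m][:,:2]
from scipy.optimize import least_squares
f=least_squares(lambda p:np.hypot(*(P-p[:2]).T)-p[2],[.58,.28,.055],loss="soft_l1",f_scale=.003); print("rim",f.x)
cv2.imwrite("pics/crop.png",cv2.resize(c["image"][150:280,90:270,::-1],None,fx=4,fy=4,interpolation=cv2.INTER_CUBIC))
E
```

```text
matpix [[170, 168, 167], [169, 168, 166], [169, 167, 165], [64, 62, 61], [62, 61, 60], [64, 62, 61], [64, 63, 62], [63, 63, 61], [64, 63, 63], [62, 62, 60], [65, 65, 63], [65, 64, 64], [73, 71, 71], [169, 167, 167], [169, 167, 166], [169, 167, 167]]
mat [ 217  184   37   37 1048] [234.7777 202.1918] [0.5719 0.1259 0.004 ]
228 171 177 7 [0.4935 0.2842] 0.09242831152916242
232 171 177 7 [0.4828 0.2841] 0.09242123652512646
236 171 177 7 [0.4721 0.284 ] 0.09217567068538957
240 170 176 7 [0.4615 0.2866] 0.09534390945017246
244 170 176 7 [0.4509 0.2865] 0.09375211024859897
248 170 176 7 [0.4402 0.2864] 0.09213726634899766
252 169 176 8 [0.4297 0.2876] 0.09321525626688965
256 169 175 7 [0.4191 0.2889] 0.09128337509490003
260 168 175 8 [0.4086 0.2901] 0.09326122290879812
264 168 175 8 [0.3981 0.29  ] 0.09061008332526344
268 168 175 8 [0.3876 0.2899] 0.09035074685490074
rim [0.581  0.2771 0.053 ]
```

View pics/crop.png

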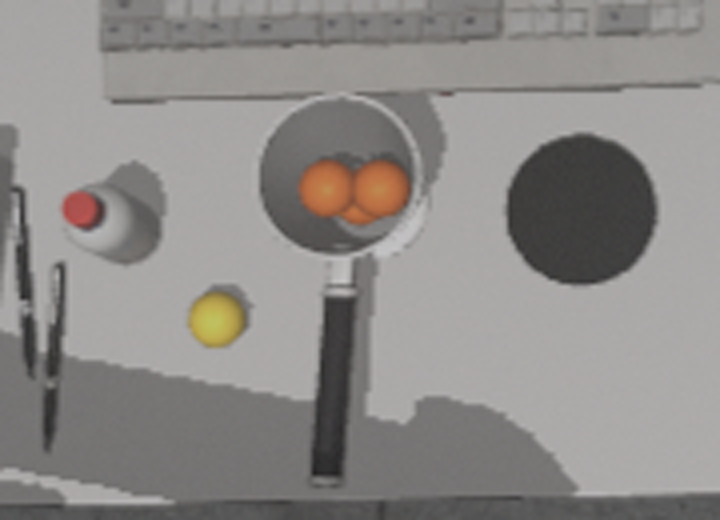

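Measured positions:

| Item | Position |
|---|---|
| Cup | (0.581, 0.278), yaw −3.7° |
| Grip point | (0.431, 0.287, 0.085) |
| Mat | (0.572, 0.126) |
| Guard front middle | (0.565, −0.216), yaw 2.35° |
| Tray centre | about (0.660, −0.201) |

The sizes agree with those given. Next I move above the handle.

```bash
python3 -m inch '[{"delta_pos":[-0.027,-0.0207,0],"delta_rot":[0,0,0]},{"delta_pos":[-0.027,-0.0207,0],"delta_rot":[0,0,0]},{"delta_pos":[-0.027,-0.0207,0],"delta_rot":[0,0,0]},{"delta_pos":[-0.027,-0.0207,0],"delta_rot":[0,0,0]},{"delta_pos":[-0.027,-0.0207,0],"delta_rot":[0,0,0]},{"delta_pos":[-0.027,-0.0207,0],"delta_rot":[0,0,0]},{"delta_pos":[-0.027,-0.0207,0],"delta_rot":[0,0,0]},{"delta_pos":[-0.027,-0.0207,0],"delta_rot":[0,0,0]},{"delta_pos":[-0.027,-0.0207,0],"delta_rot":[0,0,-0.185]},{"delta_pos":[-0.0268,-0.0210,0],"delta_rot":[0,0,-0.185]},{"delta_pos":[0,0,0],"delta_rot":[0,0,0]},{"delta_pos":[0,0,0],"delta_rot":[0,0,0]}]' 100
python3 - <<'E'
from plant import arm
from h import *
s=arm.observe(); print(s["joints"].round(2),s["ee_pos"].round(4),s["ee_rot"].round(2))
c=arm.capture("top"); np.savez("pics/top1.npz",**c); cv2.imwrite("pics/top1.png",c["image"][...,::-1])
E
```

```text
time: 1.6
ee_pos: [0.436, 0.2917, 0.2314]
ee_rot: [180.0, -0.0, 176.2]
contact_force: [-1.2, 0.1, 0.7]
width: 1.003
[-39.77  14.66   2.76 109.54  -0.88  55.84  49.6 ] [0.436  0.2917 0.2314] [ 1.7999e+02 -4.0000e-02  1.7620e+02]
```

View pics/top1.png

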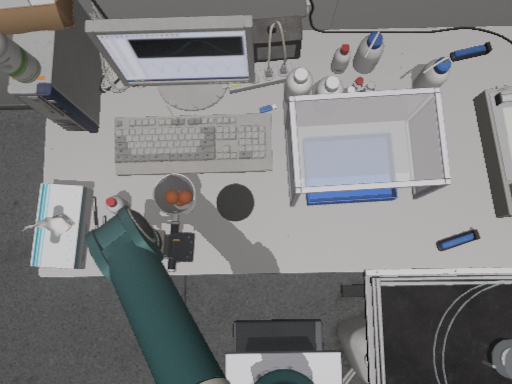

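The gripper is above the handle at about (175,245). I correct by 5 mm, descend and grip.

```bash
python3 -m inch '[{"delta_pos":[0.009,-0.005,0.0247],"delta_rot":[0,0,0]},{"delta_pos":[0,0,0.0247],"delta_rot":[0,0,0]},{"delta_pos":[0,0,0.0247],"delta_rot":[0,0,0]},{"delta_pos":[0,0,0.0247],"delta_rot":[0,0,0]},{"delta_pos":[0,0,0.0247],"delta_rot":[0,0,0]},{"delta_pos":[0,0,0.0247],"delta_rot":[0,0,0]},{"delta_pos":[0,0,0],"delta_rot":[0,0,0]},{"delta_pos":[0,0,0],"delta_rot":[0,0,0]}]' 100
python3 -c "
from plant import arm
s=arm.observe(); print(s['joints'].round(2).tolist())"
```

```text
time: 2.65
ee_pos: [0.4272, 0.2878, 0.084]
ee_rot: [180.0, 0.0, 176.3]
contact_force: [0.6, 0.0, 0.4]
width: 1.0
[-39.43, 26.01, 2.13, 116.95, -1.57, 37.01, 50.07]
```

```bash
python3 -m inch '[{"delta_pos":[0,0,0.001],"delta_rot":[0,0,0]},{"delta_pos":[0,0,0],"delta_rot":[0,0,0]},{"delta_pos":[0,0,0],"delta_rot":[0,0,0]},{"delta_pos":[0,0,0],"delta_rot":[0,0,0]},{"delta_pos":[0,0,0],"delta_rot":[0,0,0]},{"delta_pos":[0,0,0],"delta_rot":[0,0,0]},{"delta_pos":[0,0,0],"delta_rot":[0,0,0]},{"delta_pos":[0,0,0],"delta_rot":[0,0,0]}]' 0 60
python3 -m inch '[{"delta_pos":[0,0,-0.01],"delta_rot":[0,0,0]},{"delta_pos":[0,0,-0.015],"delta_rot":[0,0,0]},{"delta_pos":[0,0,-0.02],"delta_rot":[0,0,0]},{"delta_pos":[0,0,-0.02],"delta_rot":[0,0,0]},{"delta_pos":[0,0,-0.01],"delta_rot":[0,0,0]},{"delta_pos":[0,0,0],"delta_rot":[0,0,0]},{"delta_pos":[0,0,0],"delta_rot":[0,0,0]}]'
python3 - <<'E'
from plant import arm
from h import *
s=arm.observe(); print(s["joints"].round(2))
c=arm.capture("scene"); np.savez("pics/sc2.npz",**c); cv2.imwrite("pics/sc2.png",c["image"][...,::-1])
E
```

```text
time: 3.65
ee_pos: [0.4273, 0.287, 0.0824]
ee_rot: [180.0, 0.0, 176.3]
contact_force: [0.2, -0.2, -0.4]
width: 0.226
time: 4.53
ee_pos: [0.4268, 0.2865, 0.1569]
ee_rot: [-180.0, -0.0, 176.3]
contact_force: [0.6, -0.2, -1.6]
width: 0.225
[-39.7   19.29   2.51 114.64  -1.15  46.15  49.74]
```

View pics/sc2.png

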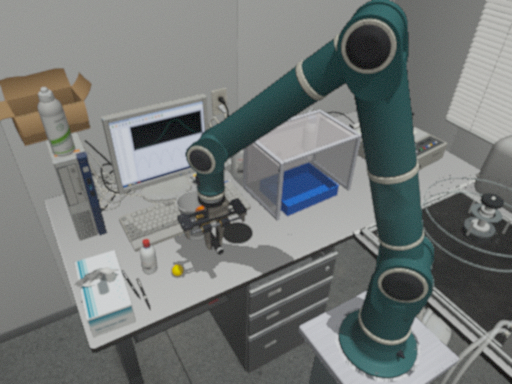

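Grip is good (20.7 mm opening on the 22 mm bar, load −1.6 N) and the dipper is lifted. Before moving on I fit a kinematic model, to choose which way to roll and stay within joint ranges.

```bash
cat > kin.py <<'E'
import numpy as np
from scipy.spatial.transform import Rotation as Ro
from scipy.optimize import least_squares
D=[([-67.551,26.837,-.664,91.882,.342,61.385,-3.225],[.27363,.58898,.23062],[-179.9,0,155.08]),
([-39.77,14.66,2.76,109.54,-.88,55.84,49.6],[.436,.2917,.2314],[180,0,176.2]),
([-39.43,26.01,2.13,116.95,-1.57,37.01,50.07],[.4272,.2878,.084],[180,0,176.3]),
([-39.7,19.29,2.51,114.64,-1.15,46.15,49.74],[.4268,.2865,.1569],[180,0,176.3])]
lo=np.array([-144.9,-17.6,-89.9,16,-74,8.5,-167.4]);hi=np.array([144.9,115.5,88.5,139.6,254,105.5,167.4])
def frames(q):
    R=Ro.identity();F=[]
    for i,a in enumerate(q): R=R*(Ro.from_euler('z',-a,degrees=True) if i%2==0 else Ro.from_euler('y',a,degrees=True)); F.append(R)
    return F
def J(q):
    F=[f.as_matrix() for f in frames(q)]   # params: d1; upper y,z; fore y,z; tool y,z
    return np.column_stack([[0,0,1],F[1][:,1],F[1][:,2],F[3][:,1],F[3][:,2],F[5][:,1],F[5][:,2]])
A=np.vstack([J(q) for q,_,_ in D]);b=np.concatenate([p for _,p,_ in D]); p0=np.array([.35,0,.45,0,.45,0,.3]); W=.003
prm=p0+np.linalg.lstsq(np.vstack([A,W*np.eye(7)]),np.r_[b-A@p0,np.zeros(7)],rcond=None)[0]
R0=[(frames(q)[6].inv()*Ro.from_euler('xyz',r,degrees=True)) for q,_,r in D]; T=R0[1]
def fk(q): return J(q)@prm, frames(q)[6]*T
def ik(p,R,q0):
    f=lambda q:np.r_[(fk(q)[0]-p)*10,(fk(q)[1]*R.inv()).as_rotvec()*3,(q-q0)*2e-4]
    s=least_squares(f,np.clip(q0,lo+.01,hi-.01),bounds=(lo,hi)); q=s.x
    return q,np.linalg.norm(fk(q)[0]-p),np.degrees((fk(q)[1]*R.inv()).magnitude())
E
python3 - <<'E'
from kin import *
np.set_printoptions(precision=3,suppress=True)
print(prm,np.abs(A@prm-b).max()); print([r.as_euler('xyz',degrees=True).round(1).tolist() for r in R0])
for sgn in(1,-1):
  q=np.array(D[3][0]);R=Ro.from_euler('xyz',[180,0,176.3],degrees=True)
  p0=np.array(D[3][1]);p1=np.array([.475,-.24,.158])
  for t in np.linspace(0,1,11):
    Rt=Ro.from_euler('z',t*6,degrees=True)*R; q,e,a=ik(p0+t*(p1-p0),Rt,q)
  print("at",q,e,a)
  for th in range(0,101,10):
    q,e,a=ik(p1,Rt*Ro.from_rotvec([sgn*th,0,0],degrees=True),q)
    if th%20==0: print(sgn,th,q,round(e,4),round(a,2))
  print("tool z",(Rt*Ro.from_rotvec([sgn*90,0,0],degrees=True)).apply([0,0,1]))
E
```

```text
[ 0.32  -0.028  0.52  -0.005  0.473 -0.     0.327] 4.6621820239234335e-05
[[-0.0, 0.0, 90.0], [0.0, -0.0, 90.0], [0.0, 0.0, 90.0], [-0.0, -0.0, 90.0]]
at [ 10.511  20.967  15.462 112.888  -7.469  47.121 122.4  ] 6.457461739314199e-07 0.0002521701616046181
1 0 [ 10.511  20.967  15.462 112.888  -7.469  47.121 122.4  ] 0.0 0.0
1 20 [-10.42   19.553  25.876 120.049  17.727  37.954  92.415] 0.0 0.0
1 40 [-32.501  26.812  39.108 125.051  41.089  36.947  61.13 ] 0.0 0.0
1 60 [-46.507  42.613  46.595 126.685  51.695  39.893  39.449] 0.0 0.0
1 80 [-52.645  61.1    47.469 124.703  53.307  46.592  26.155] 0.0 0.0
1 100 [-54.365  78.687  46.243 119.723  51.069  56.86   18.715] 0.0 0.0
tool z [ 0.04  -0.999 -0.   ]
at [ 10.511  20.967  15.462 112.888  -7.469  47.121 122.4  ] 6.457461739314199e-07 0.0002521701616046181
-1 0 [ 10.511  20.967  15.462 112.888  -7.469  47.121 122.4  ] 0.0 0.0
-1 20 [ 25.199  27.77   10.156 104.73  -23.305  62.503 140.555] 0.0 0.0
-1 40 [ 35.433  37.457   6.442  96.332 -32.109  79.162 149.48 ] 0.0 0.0
-1 60 [ 42.546  48.402   2.745  88.444 -37.844  94.745 153.124] 0.0 0.0
-1 80 [ 52.525  60.104  -9.755  81.378 -38.599 105.5   149.344] 0.0 0.0
-1 100 [ 72.414  81.022 -45.764  75.324 -25.177 105.5   127.733] 0.0 0.0
tool z [-0.04   0.999 -0.   ]
```

The kinematic model fits to 0.05 mm. Rolling +x, so the tool points −y and the mouth tips +y, is feasible. Next I plan a carrying path with the cup kept clear of the guard front.

```bash
cat > plan.py <<'E'
from kin import *
def plan(W,q,z0=None):
    """W: list of (x,y,z,dipyaw,rows); prints tool-frame rows per segment (commanded), ik, cup"""
    for a,b in zip(W[:-1],W[1:]):
        n=b[4];print("seg to",b)
        for i in range(n):
            s0=np.array(a[:4])+(np.array(b[:4])-a[:4])*i/n; s1=np.array(a[:4])+(np.array(b[:4])-a[:4])*(i+1)/n
            R=Ro.from_euler('xyz',[180,0,180+s0[3]],degrees=True); d=R.inv().apply(s1[:3]-s0[:3])
            c=s1[:2]+.154*np.array([np.cos(np.radians(s1[3])),np.sin(np.radians(s1[3]))])
            q,e,an=ik(s1[:3],Ro.from_euler('xyz',[180,0,180+s1[3]],degrees=True),q)
            print(d.round(4).tolist(),"rz",round(-np.radians(s1[3]-s0[3]),4),"cup",c.round(3),"q",q.round(0).astype(int).tolist(),round(e,3),round(an,1))
    return q
E
python3 - <<'E'
from plan import *
plan([(.4268,.2865,.1569,-3.7,0),(.40,.15,.1569,-60,11),(.41,-.02,.1569,-80,8),(.36,-.20,.153,-50,8),(.33,-.27,.153,2.35,11),(.485,-.259,.153,2.35,8)],np.array(D[3][0]))
E
```

```text
seg to (0.4, 0.15, 0.1569, -60, 11)
[0.0016, -0.0125, -0.0] rz 0.0893 cup [0.577 0.25 ] q [-40, 18, 4, 116, -2, 46, 46] 0.0 0.0
[0.0005, -0.0126, -0.0] rz 0.0893 cup [0.571 0.225] q [-40, 18, 5, 117, -2, 45, 42] 0.0 0.0
[-0.0006, -0.0126, -0.0] rz 0.0893 cup [0.565 0.199] q [-40, 17, 6, 118, -3, 45, 39] 0.0 0.0
[-0.0017, -0.0125, -0.0] rz 0.0893 cup [0.558 0.174] q [-40, 16, 7, 119, -3, 45, 35] 0.0 0.0
[-0.0029, -0.0123, -0.0] rz 0.0893 cup [0.549 0.149] q [-40, 15, 8, 120, -3, 44, 31] 0.0 0.0
[-0.0039, -0.012, -0.0] rz 0.0893 cup [0.539 0.125] q [-40, 15, 10, 122, -4, 44, 28] 0.0 0.0
[-0.005, -0.0116, -0.0] rz 0.0893 cup [0.529 0.102] q [-40, 14, 11, 123, -4, 44, 24] 0.0 0.0
[-0.006, -0.0111, -0.0] rz 0.0893 cup [0.517 0.079] q [-40, 13, 12, 124, -4, 43, 20] 0.0 0.0
[-0.007, -0.0105, -0.0] rz 0.0893 cup [0.504 0.057] q [-39, 13, 13, 125, -4, 43, 17] 0.0 0.0
[-0.0079, -0.0099, -0.0] rz 0.0893 cup [0.491 0.036] q [-39, 12, 14, 125, -4, 43, 13] 0.0 0.0
[-0.0087, -0.0091, -0.0] rz 0.0893 cup [0.477 0.017] q [-39, 11, 16, 126, -5, 43, 10] 0.0 0.0
seg to (0.41, -0.02, 0.1569, -80, 8)
[-0.
[... 2742 characters left out ...]
 0.503 -0.262] q [13, 13, 23, 125, -8, 43, 133] 0.0 0.0
[-0.0194, 0.0006, 0.0] rz -0.0 cup [ 0.523 -0.261] q [12, 15, 23, 123, -8, 43, 132] 0.0 0.0
[-0.0194, 0.0006, 0.0] rz -0.0 cup [ 0.542 -0.26 ] q [11, 16, 22, 121, -9, 44, 131] 0.0 0.0
[-0.0194, 0.0006, 0.0] rz -0.0 cup [ 0.561 -0.258] q [11, 18, 22, 120, -9, 45, 130] 0.0 0.0
[-0.0194, 0.0006, 0.0] rz -0.0 cup [ 0.581 -0.257] q [10, 19, 21, 117, -10, 45, 129] 0.0 0.0
[-0.0194, 0.0006, 0.0] rz -0.0 cup [ 0.6   -0.255] q [9, 20, 21, 115, -10, 46, 128] 0.0 0.0
[-0.0194, 0.0006, 0.0] rz -0.0 cup [ 0.619 -0.254] q [9, 22, 21, 113, -10, 47, 128] 0.0 0.0
[-0.0194, 0.0006, 0.0] rz -0.0 cup [ 0.639 -0.253] q [8, 23, 21, 111, -11, 48, 127] 0.0 0.0
```

```bash
python3 -m inch '[{"delta_pos":[0.0016,-0.0125,0],"delta_rot":[0,0,0.0893]},{"delta_pos":[0.0005,-0.0126,0],"delta_rot":[0,0,0.0893]},{"delta_pos":[-0.0006,-0.0126,0],"delta_rot":[0,0,0.0893]},{"delta_pos":[-0.0017,-0.0125,0],"delta_rot":[0,0,0.0893]},{"delta_pos":[-0.0029,-0.0123,0],"delta_rot":[0,0,0.0893]},{"delta_pos":[-0.0039,-0.012,0],"delta_rot":[0,0,0.0893]},{"delta_pos":[-0.005,-0.0116,0],"delta_rot":[0,0,0.0893]},{"delta_pos":[-0.006,-0.0111,0],"delta_rot":[0,0,0.0893]},{"delta_pos":[-0.007,-0.0105,0],"delta_rot":[0,0,0.0893]},{"delta_pos":[-0.0079,-0.0099,0],"delta_rot":[0,0,0.0893]},{"delta_pos":[-0.0087,-0.0091,0],"delta_rot":[0,0,0.0893]},{"delta_pos":[0,0,0],"delta_rot":[0,0,0]}]'
python3 -m inch '[{"delta_pos":[-0.019,-0.0095,0],"delta_rot":[0,0,0.0436]},{"delta_pos":[-0.0194,-0.0087,0],"delta_rot":[0,0,0.0436]},{"delta_pos":[-0.0198,-0.0078,0],"delta_rot":[0,0,0.0436]},{"delta_pos":[-0.0201,-0.007,0],"delta_rot":[0,0,0.0436]},{"delta_pos":[-0.0204,-0.0061,0],"delta_rot":[0,0,0.0436]},{"delta_pos":[-0.0206,-0.0052,0],"delta_rot":[0,0,0.0436]},{"delta_pos":[-0.0208,-0.0043,0],"delta_rot":[0,0,0.0436]},{"delta_pos":[-0.021,-0.0034,0],"delta_rot":[0,0,0.0436]},{"delta_pos":[0,0,0],"delta_rot":[0,0,0]}]'
python3 - <<'E'
from plant import arm
from h import *
s=arm.observe(); print(s["joints"].round(2))
c=arm.capture("top"); np.savez("pics/t3.npz",**c); cv2.imwrite("pics/t3.png",c["image"][...,::-1])
E
```

```text
time: 6.08
ee_pos: [0.4001, 0.1499, 0.157]
ee_rot: [-179.9, 0.0, 120.0]
contact_force: [-0.3, -0.5, -1.6]
width: 0.227
time: 7.2
ee_pos: [0.4105, -0.021, 0.1574]
ee_rot: [180.0, 0.0, 99.8]
contact_force: [-0.4, 0.8, -2.0]
width: 0.225
[-25.37   9.89  26.09 128.88  -6.41  42.39  14.91]
```

View pics/t3.png

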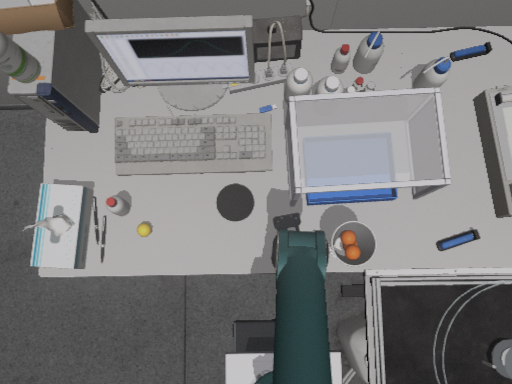

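Joints track the model exactly. The cup, with its balls, is at (353,243), clear of the guard. I check that the cup is level and continue.

```bash
python3 - <<'E'
from h import *
from scipy.optimize import least_squares
c=dict(np.load("pics/t3.npz")); w=cloud(c); P=w[210:275,320:385].reshape(-1,3); P=P[(P[:,2]>.185)&(P[:,2]<.225)]
f=least_squares(lambda p:np.hypot(*(P[:,:2]-p[:2]).T)-p[2],[.437,-.172,.054],loss="soft_l1",f_scale=.003); print(len(P),f.x)
P=P[abs(np.hypot(*(P[:,:2]-f.x[:2]).T)-f.x[2])<.004]
print(P.mean(0),np.linalg.lstsq(np.c_[P[:,:2]-f.x[:2],np.ones(len(P))],P[:,2],rcond=None)[0])
E
python3 -m inch '[{"delta_pos":[-0.0211,-0.0101,0.0005],"delta_rot":[0,0,-0.0654]},{"delta_pos":[-0.0204,-0.0114,0.0005],"delta_rot":[0,0,-0.0654]},{"delta_pos":[-0.0196,-0.0127,0.0005],"delta_rot":[0,0,-0.0654]},{"delta_pos":[-0.0187,-0.014,0.0005],"delta_rot":[0,0,-0.0654]},{"delta_pos":[-0.0178,-0.0152,0.0005],"delta_rot":[0,0,-0.0654]},{"delta_pos":[-0.0167,-0.0163,0.0005],"delta_rot":[0,0,-0.0654]},{"delta_pos":[-0.0156,-0.0174,0.0005],"delta_rot":[0,0,-0.0654]},{"delta_pos":[-0.0144,-0.0183,0.0005],"delta_rot":[0,0,-0.0654]},{"delta_pos":[0,0,0],"delta_rot":[0,0,0]}]'
python3 -m inch '[{"delta_pos":[-0.0031,-0.0062,0],"delta_rot":[0,0,-0.0831]},{"delta_pos":[-0.0026,-0.0064,0],"delta_rot":[0,0,-0.0831]},{"delta_pos":[-0.0021,-0.0066,0],"delta_rot":[0,0,-0.0831]},{"delta_pos":[-0.0015,-0.0068,0],"delta_rot":[0,0,-0.0831]},{"delta_pos":[-0.0009,-0.0069,0],"delta_rot":[0,0,-0.0831]},{"delta_pos":[-0.0004,-0.0069,0],"delta_rot":[0,0,-0.0831]},{"delta_pos":[0.0002,-0.0069,0],"delta_rot":[0,0,-0.0831]},{"delta_pos":[0.0008,-0.0069,0],"delta_rot":[0,0,-0.0831]},{"delta_pos":[0.0014,-0.0068,0],"delta_rot":[0,0,-0.0831]},{"delta_pos":[0.0019,-0.0067,0],"delta_rot":[0,0,-0.0831]},{"delta_pos":[0.0025,-0.0065,0],"delta_rot":[0,0,-0.0831]},{"delta_pos":[0,0,0],"delta_rot":[0,0,0]}]'
python3 - <<'E'
from plant import arm
from h import *
from scipy.optimize import least_squares
c=arm.capture("top"); np.savez("pics/t4.npz",**c); w=cloud(c).reshape(-1,3)
P=w[(abs(w[:,0]-.484)<.07)&(abs(w[:,1]+.264)<.07)&(w[:,2]>.18)&(w[:,2]<.222)]
f=least_squares(lambda p:np.hypot(*(P[:,:2]-p[:2]).T)-p[2],[.484,-.264,.054],loss="soft_l1",f_scale=.003); print(len(P),f.x)
P=P[abs(np.hypot(*(P[:,:2]-f.x[:2]).T)-f.x[2])<.004]
print(P.mean(0),np.linalg.lstsq(np.c_[P[:,:2]-f.x[:2],np.ones(len(P))],P[:,2],rcond=None)[0])
E
```

```text
392 [ 0.43985204 -0.17374319  0.05217138]
[ 0.44212399 -0.18371607  0.19678791] [-0.01479188  0.05789473  0.19739889]
time: 8.38
ee_pos: [0.3602, -0.1998, 0.1533]
ee_rot: [-180.0, -0.0, 129.9]
contact_force: [-0.2, 0.2, -1.4]
width: 0.221
time: 9.88
ee_pos: [0.3307, -0.2686, 0.1533]
ee_rot: [180.0, -0.0, -177.7]
contact_force: [-0.6, -0.0, -1.4]
width: 0.224
413 [ 0.48534801 -0.26188423  0.05228718]
[ 0.48808824 -0.27530506  0.19238146] [-0.02822417  0.04846445  0.19310923]
```

Cup position is as predicted, with a slight nose sag of about 2°. I enter the guard, raising 8 mm on the way.

```bash
python3 -m inch '[{"delta_pos":[-0.0194,0.0006,-0.001],"delta_rot":[0,0,0]},{"delta_pos":[-0.0194,0.0006,-0.001],"delta_rot":[0,0,0]},{"delta_pos":[-0.0194,0.0006,-0.001],"delta_rot":[0,0,0]},{"delta_pos":[-0.0194,0.0006,-0.001],"delta_rot":[0,0,0]},{"delta_pos":[-0.0194,0.0006,-0.001],"delta_rot":[0,0,0]},{"delta_pos":[-0.0194,0.0006,-0.001],"delta_rot":[0,0,0]},{"delta_pos":[-0.0194,0.0006,-0.001],"delta_rot":[0,0,0]},{"delta_pos":[-0.0194,0.0006,-0.001],"delta_rot":[0,0,0]},{"delta_pos":[0,0,0],"delta_rot":[0,0,0]},{"delta_pos":[0,0,0],"delta_rot":[0,0,0]},{"delta_pos":[0,0,0],"delta_rot":[0,0,0]}]'
python3 - <<'E'
from plant import arm
from kin import *
from h import cv2
np.set_printoptions(suppress=True,linewidth=150)
s=arm.observe();q=s["joints"];p,R=fk(q);print(q.round(1),p.round(4),s["ee_pos"].round(4))
c=arm.capture("scene"); cv2.imwrite("pics/s5.png",c["image"][...,::-1])
for th in range(0,100,6):
    q,e,a=ik(p,R*Ro.from_rotvec([th,0,0],degrees=True),q)
    F=[f.as_matrix() for f in frames(q)]; el=np.array([0,0,prm[0]])+F[1]@[0,prm[1],prm[2]]; wr=el+F[3]@[0,prm[3],prm[4]]
    print(th,q.round(0),round(e,4),round(a,2),"elbow",el.round(2),"wrist",wr.round(2))
E
```

```text
time: 11.3
ee_pos: [0.4843, -0.2584, 0.1613]
ee_rot: [180.0, -0.0, -177.7]
contact_force: [0.0, 0.0, -0.9]
width: 0.226
[  7.6  22.6  21.1 110.8 -10.6  48.5 126.6] [ 0.4842 -0.2584  0.1614] [ 0.4843 -0.2584  0.1613]
0 [  8.  23.  21. 111. -11.  49. 127.] 0.0 0.0 elbow [ 0.19 -0.05  0.8 ] wrist [ 0.48 -0.26  0.49]
6 [  2.  21.  24. 113.  -4.  44. 119.] 0.0 0.0 elbow [ 0.19 -0.03  0.8 ] wrist [ 0.48 -0.22  0.49]
12 [ -4.  21.  27. 116.   3.  41. 111.] 0.0 0.0 elbow [ 0.19 -0.01  0.81] wrist [ 0.48 -0.19  0.48]
18 [-11.  21.  31. 118.  10.  38. 102.] 0.0 0.0 elbow [0.19 0.01 0.81] wrist [ 0.48 -0.16  0.47]
24 [-19.  22.  36. 120.  17.  36.  93.] 0.0 0.0 elbow [0.2  0.04 0.8 ] wrist [ 0.48 -0.13  0.46]
30 [-26.  24.  41. 122.  24.  35.  84.] 0.0 0.0 elbow [0.21 0.07 0.79] wrist [ 0.48 -0.1   0.44]
36 [-33.  28.  46. 123.  29.  33.  76.] 0.0 0.0 elbow [0.22 0.11 0.78] wrist [ 0.48 -0.07  0.43]
42 [-40.  32.  51. 124.  33.  32.  69.] 0.0 0.0 elbow [0.23 0.16 0.76] wrist [ 0.48 -0.04  0.4 ]
48 [-45.  38.  55. 125.  36.  31.  63.] 0.0 0.0 elbow [0.25 0.21 0.73] wrist [ 0.47 -0.02  0.38]
54 [-49.  44.  57. 126.  38.  31.  58.] 0.0 0.0 elbow [0.26 0.25 0.69] wrist [0.47 0.01 0.35]
60 [-52.  51.  59. 126.  38.  31.  53.] 0.0 0.0 elbow [0.27 0.3  0.65] wrist [0.47 0.02 0.32]
66 [-55.  57.  60. 126.  39.  31.  49.] 0.0 0.0 elbow [0.28 0.34 0.6 ] wrist [0.47 0.04 0.29]
72 [-57.  64.  60. 125.  39.  32.  45.] 0.0 0.0 elbow [0.28 0.37 0.55] wrist [0.47 0.05 0.26]
78 [-58.  70.  60. 125.  39.  34.  41.] 0.0 0.0 elbow [0.28 0.4  0.5 ] wrist [0.47 0.06 0.23]
84 [-59.  76.  60. 124.  38.  36.  38.] 0.0 0.0 elbow [0.28 0.42 0.45] wrist [0.47 0.07 0.2 ]
90 [-60.  81.  59. 122.  38.  39.  36.] 0.0 0.0 elbow [0.28 0.43 0.4 ] wrist [0.47 0.07 0.16]
96 [-60.  87.  58. 121.  37.  42.  33.] 0.0 0.0 elbow [0.28 0.44 0.35] wrist [0.47 0.07 0.13]
```

View pics/s5.png

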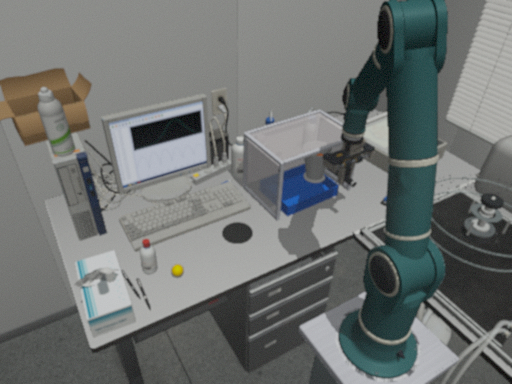

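The cup is under the ceiling, seen through the panel at about (315,165). I start the roll.

```bash
python3 -m inch '[{"delta_pos":[0,0,0],"delta_rot":[0.1,0,0]},{"delta_pos":[0,0,0],"delta_rot":[0.1,0,0]},{"delta_pos":[0,0,0],"delta_rot":[0.1,0,0]},{"delta_pos":[0,0,0],"delta_rot":[0.1,0,0]},{"delta_pos":[0,0,0],"delta_rot":[0.1,0,0]},{"delta_pos":[0,0,0],"delta_rot":[0.1,0,0]},{"delta_pos":[0,0,0],"delta_rot":[0.1,0,0]},{"delta_pos":[0,0,0],"delta_rot":[0.1,0,0]},{"delta_pos":[0,0,0],"delta_rot":[0.1,0,0]},{"delta_pos":[0,0,0],"delta_rot":[0.1,0,0]},{"delta_pos":[0,0,0],"delta_rot":[0,0,0]},{"delta_pos":[0,0,0],"delta_rot":[0,0,0]}]'
python3 - <<'E'
from plant import arm
from kin import *
q=arm.observe()["joints"];print(q.round(1),fk(q)[0].round(4))
E
```

```text
time: 12.85
ee_pos: [0.4852, -0.2585, 0.1617]
ee_rot: [-122.8, 0.0, -177.7]
contact_force: [0.6, -0.2, -1.3]
width: 0.225
[-48.2  45.1  56.5 125.9  43.1  31.7  52.3] [ 0.485  -0.2704  0.1682]
```

```bash
python3 -m inch '[{"delta_pos":[0,0,0],"delta_rot":[0.06,0,0]},{"delta_pos":[0,0,0],"delta_rot":[0.06,0,0]},{"delta_pos":[0,0,0],"delta_rot":[0.06,0,0]},{"delta_pos":[0,0,0],"delta_rot":[0.06,0,0]},{"delta_pos":[0,0,0],"delta_rot":[0.06,0,0]},{"delta_pos":[0,0,0],"delta_rot":[0.05,0,0]},{"delta_pos":[0,0,0],"delta_rot":[0.05,0,0]},{"delta_pos":[0,0,0],"delta_rot":[0.05,0,0]},{"delta_pos":[0,0,0],"delta_rot":[0.05,0,0]},{"delta_pos":[0,0,0],"delta_rot":[0.05,0,0]},{"delta_pos":[0,0,0],"delta_rot":[0.04,0,0]},{"delta_pos":[0,0,0],"delta_rot":[0.04,0,0]}]'
python3 -m inch '[{"delta_pos":[0,0,0],"delta_rot":[0.04,0,0]},{"delta_pos":[0,0,0],"delta_rot":[0.02,0,0]},{"delta_pos":[0,0,0],"delta_rot":[0,0,0]},{"delta_pos":[0,0,0],"delta_rot":[0,0,0]},{"delta_pos":[0,0,0],"delta_rot":[0,0,0]},{"delta_pos":[0,0,0],"delta_rot":[0,0,0]},{"delta_pos":[0,0,0],"delta_rot":[0,0,0]},{"delta_pos":[0,0,0],"delta_rot":[0,0,0]},{"delta_pos":[0,0,0],"delta_rot":[0,0,0]},{"delta_pos":[0,0,0],"delta_rot":[0,0,0]}]'
python3 - <<'E'
from plant import arm
from h import *
s=arm.observe();print(s["joints"].round(1))
a=arm.capture("top")["image"][80:210,280:460,::-1]; b=arm.capture("scene")["image"][90:230,220:400,::-1]
cv2.imwrite("pics/p6.png",np.vstack([cv2.resize(a,(720,520//2*1+40)),cv2.resize(b,(720,300))]) if 0 else np.hstack([cv2.resize(a,(400,289)),cv2.resize(b,(372,289))]))
E
```

```text
time: 14.35
ee_pos: [0.4853, -0.2585, 0.1613]
ee_rot: [-86.6, 0.1, -177.7]
contact_force: [0.3, 0.2, -1.2]
width: 0.227
time: 15.6
ee_pos: [0.4852, -0.2582, 0.1614]
ee_rot: [-83.2, 0.0, -177.6]
contact_force: [1.1, -0.7, -1.3]
width: 0.228
[-58.   84.2  57.9 121.4  43.5  42.9  29. ]
```

View pics/p6.png

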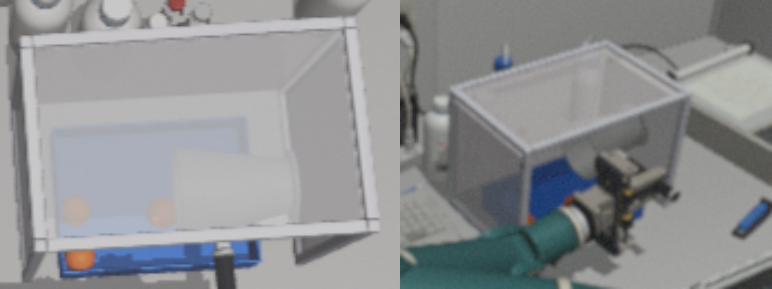

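All three balls are out and in the tray, at left-crop pixels (75,210), (160,212) and (82,258). I roll back and withdraw along the same line.

```bash
python3 -m inch '[{"delta_pos":[0,0,0],"delta_rot":[-0.1,0,0]},{"delta_pos":[0,0,0],"delta_rot":[-0.1,0,0]},{"delta_pos":[0,0,0],"delta_rot":[-0.1,0,0]},{"delta_pos":[0,0,0],"delta_rot":[-0.1,0,0]},{"delta_pos":[0,0,0],"delta_rot":[-0.1,0,0]},{"delta_pos":[0,0,0],"delta_rot":[-0.1,0,0]},{"delta_pos":[0,0,0],"delta_rot":[-0.1,0,0]},{"delta_pos":[0,0,0],"delta_rot":[-0.1,0,0]},{"delta_pos":[0,0,0],"delta_rot":[-0.1,0,0]},{"delta_pos":[0,0,0],"delta_rot":[-0.1,0,0]},{"delta_pos":[0,0,0],"delta_rot":[0,0,0]}]'
python3 -m inch '[{"delta_pos":[0,0,0],"delta_rot":[-0.1,0,0]},{"delta_pos":[0,0,0],"delta_rot":[-0.1,0,0]},{"delta_pos":[0,0,0],"delta_rot":[-0.1,0,0]},{"delta_pos":[0,0,0],"delta_rot":[-0.1,0,0]},{"delta_pos":[0,0,0],"delta_rot":[-0.1,0,0]},{"delta_pos":[0,0,0],"delta_rot":[-0.1,0,0]},{"delta_pos":[0,0,0],"delta_rot":[-0.09,0,0]},{"delta_pos":[0,0,0],"delta_rot":[0,0,0]},{"delta_pos":[0,0,0],"delta_rot":[0,0,0]}]'
python3 - <<'E'
from plant import arm
from plan import *
s=arm.observe();q=s["joints"];print(q.round(1))
from h import *
c=arm.capture("top");w=cloud(c);im=c["image"].astype(int);m=((im[...,0]>im[...,2]+50)&(im[...,0]>im[...,1]+25)).astype(np.uint8);m[:,:280]=0;m[:90]=0;m[220:]=0;m[:,460:]=0
n,L,S,C=cv2.connectedComponentsWithStats(m)
for i in range(1,n):
    if S[i,4]>15: print(S[i,4],C[i].round(1),at(c,*C[i],.024).round(3))
E
```

```text
time: 17.08
ee_pos: [0.4841, -0.2602, 0.1625]
ee_rot: [-140.5, 0.2, -177.9]
contact_force: [-0.0, 0.8, -1.5]
width: 0.227
time: 18.2
ee_pos: [0.4844, -0.2571, 0.1599]
ee_rot: [-180.0, -0.2, -177.6]
contact_force: [-0.1, 0.0, -1.4]
width: 0.226
[  8.9  22.6  19.3 110.7  -9.6  48.4 125.6]
91 [315.6 196.3] [ 0.582 -0.105  0.024]
```

```bash
python3 - <<'E'
from plant import arm
from plan import *
q=arm.observe()["joints"]
import io,contextlib
b=io.StringIO()
with contextlib.redirect_stdout(b): plan([(.4844,-.2571,.160,2.4,0),(.33,-.268,.157,2.4,5),(.36,-.20,.157,-50,8),(.41,-.02,.157,-80,6),(.40,.17,.157,-50,7),(.418,.126,.157,0,8)],q)
print("\n".join(l.split(" q ")[0] for l in b.getvalue().splitlines()))
E
```

```text
seg to (0.33, -0.268, 0.157, 2.4, 5)
[0.0309, -0.0009, 0.0006] rz -0.0 cup [ 0.607 -0.253]
[0.0309, -0.0009, 0.0006] rz -0.0 cup [ 0.577 -0.255]
[0.0309, -0.0009, 0.0006] rz -0.0 cup [ 0.546 -0.257]
[0.0309, -0.0009, 0.0006] rz -0.0 cup [ 0.515 -0.259]
[0.0309, -0.0009, 0.0006] rz -0.0 cup [ 0.484 -0.262]
seg to (0.36, -0.2, 0.157, -50, 8)
[-0.0041, 0.0083, 0.0] rz 0.1143 cup [ 0.487 -0.271]
[-0.0031, 0.0087, 0.0] rz 0.1143 cup [ 0.489 -0.28 ]
[-0.0021, 0.009, 0.0] rz 0.1143 cup [ 0.488 -0.288]
[-0.0011, 0.0092, 0.0] rz 0.1143 cup [ 0.486 -0.296]
[-0.0, 0.0093, 0.0] rz 0.1143 cup [ 0.482 -0.303]
[0.0011, 0.0092, 0.0] rz 0.1143 cup [ 0.476 -0.309]
[0.0021, 0.009, 0.0] rz 0.1143 cup [ 0.468 -0.314]
[0.0031, 0.0087, 0.0] rz 0.1143 cup [ 0.459 -0.318]
seg to (0.41, -0.02, 0.157, -80, 6)
[0.0176, 0.0257, 0.0] rz 0.0873 cup [ 0.457 -0.296]
[0.0198, 0.024, 0.0] rz 0.0873 cup [ 0.454 -0.273]
[0.0218, 0.0222, 0.0] rz 0.0873 cup [ 0.45 -0.25]
[0.0237, 0.0202, 0.0] rz 0.0873 cup [ 0.446 -0.225]
[0.0253, 0.0181, 0.0] rz 0.0873 cup [ 0.442 -0.199]
[0.0268, 0.0158, 0.0] rz 0.0873 cup [ 0.437 -0.17
[... 167 characters left out ...]
-0.0748 cup [ 0.466 -0.08 ]
[0.0256, 0.0092, 0.0] rz -0.0748 cup [ 0.475 -0.048]
[0.0248, 0.0111, 0.0] rz -0.0748 cup [ 0.483 -0.016]
[0.0239, 0.0129, 0.0] rz -0.0748 cup [0.491 0.018]
[0.0229, 0.0147, 0.0] rz -0.0748 cup [0.499 0.052]
seg to (0.418, 0.126, 0.157, 0, 8)
[-0.0057, -0.0018, -0.0] rz -0.1091 cup [0.513 0.058]
[-0.0054, -0.0024, -0.0] rz -0.1091 cup [0.527 0.065]
[-0.0051, -0.003, -0.0] rz -0.1091 cup [0.538 0.074]
[-0.0048, -0.0035, -0.0] rz -0.1091 cup [0.549 0.083]
[-0.0044, -0.004, -0.0] rz -0.1091 cup [0.557 0.093]
[-0.0039, -0.0045, -0.0] rz -0.1091 cup [0.564 0.104]
[-0.0034, -0.0049, -0.0] rz -0.1091 cup [0.569 0.115]
[-0.0028, -0.0052, -0.0] rz -0.1091 cup [0.572 0.126]
```

```bash
python3 -m inch '[{"delta_pos":[0.0309,-0.0009,0],"delta_rot":[0,0,0]},{"delta_pos":[0.0309,-0.0009,0.0006],"delta_rot":[0,0,0]},{"delta_pos":[0.0309,-0.0009,0.0006],"delta_rot":[0,0,0]},{"delta_pos":[0.0309,-0.0009,0.0006],"delta_rot":[0,0,0]},{"delta_pos":[0.0309,-0.0009,0.0006],"delta_rot":[0,0,0]},{"delta_pos":[0,0,0],"delta_rot":[0,0,0]}]'
python3 -m inch '[{"delta_pos":[-0.0041,0.0083,0],"delta_rot":[0,0,0.1143]},{"delta_pos":[-0.0031,0.0087,0],"delta_rot":[0,0,0.1143]},{"delta_pos":[-0.0021,0.009,0],"delta_rot":[0,0,0.1143]},{"delta_pos":[-0.0011,0.0092,0],"delta_rot":[0,0,0.1143]},{"delta_pos":[0,0.0093,0],"delta_rot":[0,0,0.1143]},{"delta_pos":[0.0011,0.0092,0],"delta_rot":[0,0,0.1143]},{"delta_pos":[0.0021,0.009,0],"delta_rot":[0,0,0.1143]},{"delta_pos":[0.0031,0.0087,0],"delta_rot":[0,0,0.1143]},{"delta_pos":[0,0,0],"delta_rot":[0,0,0]}]'
python3 -m inch '[{"delta_pos":[0.0176,0.0257,0],"delta_rot":[0,0,0.0873]},{"delta_pos":[0.0198,0.024,0],"delta_rot":[0,0,0.0873]},{"delta_pos":[0.0218,0.0222,0],"delta_rot":[0,0,0.0873]},{"delta_pos":[0.0237,0.0202,0],"delta_rot":[0,0,0.0873]},{"delta_pos":[0.0253,0.0181,0],"delta_rot":[0,0,0.0873]},{"delta_pos":[0.0268,0.0158,0],"delta_rot":[0,0,0.0873]},{"delta_pos":[0,0,0],"delta_rot":[0,0,0]}]'
```

```text
time: 19.0
ee_pos: [0.3292, -0.2681, 0.1587]
ee_rot: [180.0, -0.1, -177.7]
contact_force: [0.5, 0.2, -0.3]
width: 0.225
time: 20.12
ee_pos: [0.362, -0.2001, 0.1589]
ee_rot: [-180.0, 0.0, 130.3]
contact_force: [-0.3, -0.2, -1.4]
width: 0.229
time: 21.0
ee_pos: [0.4119, -0.0194, 0.159]
ee_rot: [179.9, 0.0, 100.4]
contact_force: [-0.2, -0.7, -0.8]
width: 0.226
```

```bash
python3 -m inch '[{"delta_pos":[0.027,0.0033,0],"delta_rot":[0,0,-0.0748]},{"delta_pos":[0.0267,0.0053,0],"delta_rot":[0,0,-0.0748]},{"delta_pos":[0.0262,0.0073,0],"delta_rot":[0,0,-0.0748]},{"delta_pos":[0.0256,0.0092,0],"delta_rot":[0,0,-0.0748]},{"delta_pos":[0.0248,0.0111,0],"delta_rot":[0,0,-0.0748]},{"delta_pos":[0.0239,0.0129,0],"delta_rot":[0,0,-0.0748]},{"delta_pos":[0.0229,0.0147,0],"delta_rot":[0,0,-0.0748]},{"delta_pos":[0,0,0],"delta_rot":[0,0,0]}]'
python3 -m inch '[{"delta_pos":[-0.0057,-0.0018,0],"delta_rot":[0,0,-0.1091]},{"delta_pos":[-0.0054,-0.0024,0],"delta_rot":[0,0,-0.1091]},{"delta_pos":[-0.0051,-0.003,0],"delta_rot":[0,0,-0.1091]},{"delta_pos":[-0.0048,-0.0035,0],"delta_rot":[0,0,-0.1091]},{"delta_pos":[-0.0044,-0.004,0],"delta_rot":[0,0,-0.1091]},{"delta_pos":[-0.0039,-0.0045,0],"delta_rot":[0,0,-0.1091]},{"delta_pos":[-0.0034,-0.0049,0],"delta_rot":[0,0,-0.1091]},{"delta_pos":[-0.0028,-0.0052,0],"delta_rot":[0,0,-0.1091]},{"delta_pos":[0,0,0],"delta_rot":[0,0,0]},{"delta_pos":[0,0,0],"delta_rot":[0,0,0]}]'
python3 - <<'E'
from plant import arm
from h import *
from scipy.optimize import least_squares
c=arm.capture("top"); np.savez("pics/t7.npz",**c); w=cloud(c).reshape(-1,3)
P=w[(abs(w[:,0]-.572)<.07)&(abs(w[:,1]-.126)<.07)&(w[:,2]>.185)&(w[:,2]<.222)]
f=least_squares(lambda p:np.hypot(*(P[:,:2]-p[:2]).T)-p[2],[.57,.126,.054],loss="soft_l1",f_scale=.003); print(len(P),f.x)
P=P[abs(np.hypot(*(P[:,:2]-f.x[:2]).T)-f.x[2])<.004]
print(P.mean(0),np.linalg.lstsq(np.c_[P[:,:2]-f.x[:2],np.ones(len(P))],P[:,2],rcond=None)[0])
cv2.imwrite("pics/t7.png",cv2.resize(c["image"][80:260,190:460,::-1],None,fx=2.5,fy=2.5))
E
```

```text
time: 22.0
ee_pos: [0.4008, 0.1712, 0.1589]
ee_rot: [180.0, -0.0, 130.3]
contact_force: [0.1, -0.8, -1.5]
width: 0.226
time: 23.25
ee_pos: [0.4189, 0.1245, 0.1589]
ee_rot: [-180.0, -0.0, 179.9]
contact_force: [-0.5, 0.3, -1.0]
width: 0.222
409 [0.57308149 0.12272052 0.05202094]
[0.58109871 0.12676789 0.19861312] [-0.04030163 -0.01084433  0.19898011]
```

View pics/t7.png

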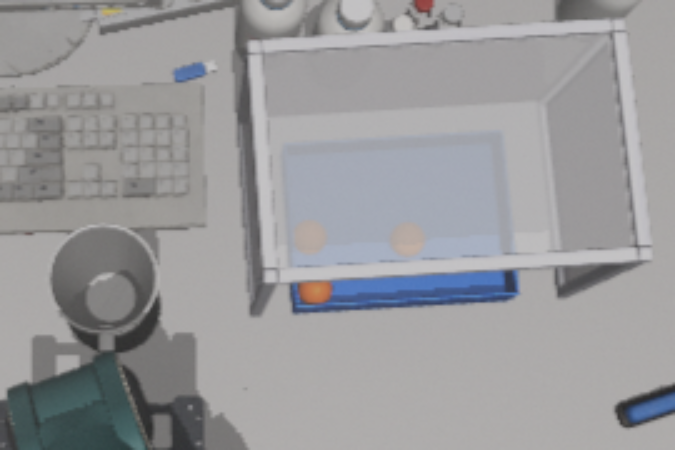

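The cup is empty over the mat and the three balls are still in the tray at (309,238), (407,240) and (315,290). I correct the 2° nose sag and 3 mm in y, then lower.

```bash
python3 -m inch '[{"delta_pos":[0,0.003,0.01],"delta_rot":[0,-0.035,0]},{"delta_pos":[0,0,0.012],"delta_rot":[0,0,0]},{"delta_pos":[0,0,0.012],"delta_rot":[0,0,0]},{"delta_pos":[0,0,0.012],"delta_rot":[0,0,0]},{"delta_pos":[0,0,0.01],"delta_rot":[0,0,0]},{"delta_pos":[0,0,0.006],"delta_rot":[0,0,0]},{"delta_pos":[0,0,0.004],"delta_rot":[0,0,0]},{"delta_pos":[0,0,0],"delta_rot":[0,0,0]},{"delta_pos":[0,0,0],"delta_rot":[0,0,0]}]'
python3 -m inch '[{"delta_pos":[0,0,0.001],"delta_rot":[0,0,0]},{"delta_pos":[0,0,0.001],"delta_rot":[0,0,0]},{"delta_pos":[0,0,0.001],"delta_rot":[0,0,0]},{"delta_pos":[0,0,0],"delta_rot":[0,0,0]},{"delta_pos":[0,0,0],"delta_rot":[0,0,0]}]'
```

```text
time: 24.42
ee_pos: [0.4212, 0.1277, 0.0933]
ee_rot: [180.0, 2.0, 180.0]
contact_force: [-0.2, -0.5, -1.4]
width: 0.223
time: 25.05
ee_pos: [0.4211, 0.1277, 0.09]
ee_rot: [180.0, 2.0, 180.0]
contact_force: [-0.4, 0.5, -0.5]
width: 0.222
```

```bash
python3 -m inch '[{"delta_pos":[0,0,0.001],"delta_rot":[0,0,0]},{"delta_pos":[0,0,0.001],"delta_rot":[0,0,0]},{"delta_pos":[0,0,0],"delta_rot":[0,0,0]}]'
python3 -m inch '[{"delta_pos":[0,0,0.001],"delta_rot":[0,0,0]},{"delta_pos":[0,0,0],"delta_rot":[0,0,0]},{"delta_pos":[0,0,0],"delta_rot":[0,0,0]}]'
python3 - <<'E'
from plant import arm
from h import *
from scipy.optimize import least_squares
c=arm.capture("top"); w=cloud(c).reshape(-1,3)
P=w[(abs(w[:,0]-.572)<.07)&(abs(w[:,1]-.126)<.07)&(w[:,2]>.115)&(w[:,2]<.155)]
f=least_squares(lambda p:np.hypot(*(P[:,:2]-p[:2]).T)-p[2],[.57,.126,.054],loss="soft_l1",f_scale=.003); print(len(P),f.x)
P=P[abs(np.hypot(*(P[:,:2]-f.x[:2]).T)-f.x[2])<.004]
print(P.mean(0),np.linalg.lstsq(np.c_[P[:,:2]-f.x[:2],np.ones(len(P))],P[:,2],rcond=None)[0])
E
```

```text
time: 25.42
ee_pos: [0.4211, 0.1276, 0.0879]
ee_rot: [-180.0, 2.0, 180.0]
contact_force: [-0.3, -0.2, -0.9]
width: 0.223
time: 25.8
ee_pos: [0.4212, 0.1277, 0.087]
ee_rot: [180.0, 2.0, 180.0]
contact_force: [0.2, -0.4, -0.6]
width: 0.224
405 [0.57398417 0.12591428 0.05161289]
[0.58237952 0.13027875 0.1308517 ] [-0.0323948  -0.02016292  0.13121166]
```

```bash
python3 - <<'E'
from h import *
from scipy.optimize import least_squares
c=dict(np.load("pics/top0.npz")); w=cloud(c).reshape(-1,3)
P=w[(abs(w[:,0]-.581)<.07)&(abs(w[:,1]-.278)<.07)&(w[:,2]>.111)&(w[:,2]<.151)]
f=least_squares(lambda p:np.hypot(*(P[:,:2]-p[:2]).T)-p[2],[.58,.278,.054],loss="soft_l1",f_scale=.003); print(len(P),f.x)
P=P[abs(np.hypot(*(P[:,:2]-f.x[:2]).T)-f.x[2])<.004]
print(P.mean(0),np.linalg.lstsq(np.c_[P[:,:2]-f.x[:2],np.ones(len(P))],P[:,2],rcond=None)[0])
E
python3 -m inch '[{"delta_pos":[0,0,0.001],"delta_rot":[0,0,0]},{"delta_pos":[0,0,0],"delta_rot":[0,0,0]},{"delta_pos":[0,0,0],"delta_rot":[0,0,0]}]'
python3 -m inch '[{"delta_pos":[0,0,0.001],"delta_rot":[0,0,0]},{"delta_pos":[0,0,0],"delta_rot":[0,0,0]},{"delta_pos":[0,0,0],"delta_rot":[0,0,0]}]'
```

```text
364 [0.58078724 0.27657324 0.05216142]
[0.5877724  0.28673177 0.12421052] [-0.02762252 -0.04944708  0.12490577]
time: 26.22
ee_pos: [0.4212, 0.1277, 0.086]
ee_rot: [-180.0, 2.0, 180.0]
contact_force: [1.0, -0.4, -1.6]
width: 0.227
time: 26.6
ee_pos: [0.4212, 0.1277, 0.085]
ee_rot: [180.0, 2.0, 180.0]
contact_force: [-0.2, 0.7, -1.5]
width: 0.225
```

```bash
python3 -m inch '[{"delta_pos":[0,0,0.001],"delta_rot":[0,0,0]},{"delta_pos":[0,0,0],"delta_rot":[0,0,0]},{"delta_pos":[0,0,0],"delta_rot":[0,0,0]}]'
python3 -m inch '[{"delta_pos":[0,0,0.001],"delta_rot":[0,0,0]},{"delta_pos":[0,0,0],"delta_rot":[0,0,0]},{"delta_pos":[0,0,0],"delta_rot":[0,0,0]}]'
```

```text
time: 26.98
ee_pos: [0.4213, 0.1277, 0.084]
ee_rot: [180.0, 2.0, 180.0]
contact_force: [-0.6, 0.1, -0.7]
width: 0.225
time: 27.35
ee_pos: [0.4212, 0.1277, 0.083]
ee_rot: [-180.0, 2.0, 180.0]
contact_force: [-1.1, -0.5, 0.4]
width: 0.225
```

Contact is made: the load has gone from −1.5 to +0.4 N. I release and rise.

```bash
python3 -m inch '[{"delta_pos":[0,0,0],"delta_rot":[0,0,0]},{"delta_pos":[0,0,0],"delta_rot":[0,0,0]},{"delta_pos":[0,0,0],"delta_rot":[0,0,0]},{"delta_pos":[0,0,0],"delta_rot":[0,0,0]},{"delta_pos":[0,0,0],"delta_rot":[0,0,0]},{"delta_pos":[0,0,0],"delta_rot":[0,0,0]}]' 70 10
python3 -m inch '[{"delta_pos":[0,0,-0.01],"delta_rot":[0,0,0]},{"delta_pos":[0,0,-0.02],"delta_rot":[0,0,0]},{"delta_pos":[0,0,-0.03],"delta_rot":[0,0,0]},{"delta_pos":[0,0,-0.03],"delta_rot":[0,0,0]},{"delta_pos":[0.02,0,-0.02],"delta_rot":[0,0,0]},{"delta_pos":[0,0,0],"delta_rot":[0,0,0]},{"delta_pos":[0,0,0],"delta_rot":[0,0,0]},{"delta_pos":[0,0,0],"delta_rot":[0,0,0]},{"delta_pos":[0,0,0],"delta_rot":[0,0,0]}]'
python3 - <<'E'
from plant import arm
from h import *
from scipy.optimize import least_squares
c=arm.capture("top"); w=cloud(c).reshape(-1,3); s=arm.capture("scene")
P=w[(abs(w[:,0]-.572)<.07)&(abs(w[:,1]-.126)<.07)&(w[:,2]>.115)&(w[:,2]<.155)]
f=least_squares(lambda p:np.hypot(*(P[:,:2]-p[:2]).T)-p[2],[.57,.126,.054],loss="soft_l1",f_scale=.003); print(len(P),f.x)
P=P[abs(np.hypot(*(P[:,:2]-f.x[:2]).T)-f.x[2])<.004]
print(P.mean(0),np.linalg.lstsq(np.c_[P[:,:2]-f.x[:2],np.ones(len(P))],P[:,2],rcond=None)[0])
cv2.imwrite("pics/t8.png",np.hstack([cv2.resize(c["image"][80:260,190:460,::-1],(405,270)),cv2.resize(s["image"][90:270,110:380,::-1],(405,270))])[:,:800])
E
```

```text
time: 28.1
ee_pos: [0.4213, 0.1277, 0.083]
ee_rot: [180.0, 2.0, 180.0]
contact_force: [0.1, -0.1, -0.6]
width: 0.701
time: 29.22
ee_pos: [0.3975, 0.1275, 0.1916]
ee_rot: [-180.0, 1.9, 180.0]
contact_force: [0.5, -0.9, -0.3]
width: 0.701
376 [0.57755971 0.12515744 0.05192106]
[0.58567087 0.12945395 0.12801679] [-0.0319176  -0.02097078  0.12836578]
```

View pics/t8.png

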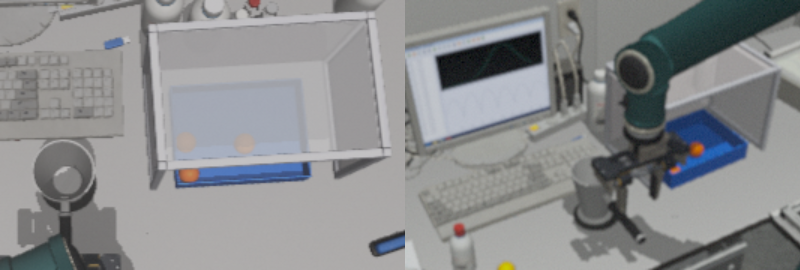

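The dipper stands upright on the mat with its rim centre about 6 mm from the mat's centre. The gripper is clear and all the balls are in the tray, so I hand in.

```bash
python3 -c "
from plant import arm
print(arm.sign_off())"
```

```text
the job is handed in; nothing more can be done
None
```

I gripped the dipper by its bar, carried it round in front of the guard and in under the ceiling, and rolled it about 97° so the three balls fell into the tray. I then brought it out, stood it on the mat, let go and backed off, and handed in at about 29 s of the 72 s allowed.

Last checks before handing in:
- **Balls:** all three were visible in the tray. The colour threshold picked out only the front ball, so I confirmed the other two by eye through the clear ceiling.
- **Dipper:** it stands upright. The rim slope reads the same as at the start, to within about 2°, with its centre about 6 mm from the mat's centre (limit 30 mm).
- **Guard:** no contact seen. The force readings at the end of each move stayed within about 2 N, though nothing was read during the moves.
- **Robot:** the gripper is clear, with its fingertips about 17 cm above the desk.

Two readings disagreed with what I expected:
- **Rim height:** the camera reads about 5 mm low, and it did so at the start as well. My 2° nose-sag correction was therefore partly for a measuring bias. It did no harm, as the dipper settled flat when released.
- **Arm model:** the one I fitted was about 13 mm off in y partway through the roll. I relied on the measured tool position there.

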